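Seat a tile in the scribing fixture

ROBOT

A 6-joint arm with a two-finger parallel gripper is mounted at the origin on the work surface. World frame = base frame: x ahead of the robot, y to its left, z up, the work surface at z = 0. Lengths are in mm, angles in rad, forces in N, time in s.
With the tool pointing down it reaches from about 350 to 975 mm from the base axis. Payload 7.1 kg.
Tool frame: the origin (TCP) lies at the very end of the fingers, on their centre line; the grasp point (between the pads) lies 19 mm behind it; z points along the fingers, x is the direction in which the jaws open and shut, and the axes are right-handed (so a half turn about z gives the same grasp; the last joint's range is limited). The gripper opens to 88 mm and grips with 3 to 60 N. Pads are 20 mm wide; open, the fingers measure 115 mm over their backs; the gripper's body (75 mm by 178 mm) begins 61 mm behind the grasp point.
Start: joints at [-1.296, 0.423, 1.63, -0, 1.089, -0.019], TCP at [181.013, -598.197, 222.675] pointing down, gripper open.
Joint ranges: [-3, 3], [-0.9, 2.11], [0.09, 2.58], [-1.31, 4.45], [0.11, 2.69], [-2.54, 2.54]. Speed limits (rad/s): [2.39, 2.39, 3.01, 3.14, 3.14, 3.14].

INTERFACE

Orientations are given as a rotation vector (axis times angle).
In Python, from workcell import * gives the robot as it stands.
- The arm moves only by the tool arm_command, never from a script. Its argument "increments" is a list of rows, each a list of 2 entries, a list of its own where there are three numbers: the shift along the tool's x, y, z in cm, then the turn about the tool's z in degrees. In form: [[[dx, dy, dz], turn], ...]. A call has 1 to 20 rows; each row shifts and turns the pose as measured when the row begins, along the tool's axes as they then stand; what a row does not reach is not made up. A row lasts 1/10 s, in which the tool goes at most 50 mm and 8.59 degrees, less where a joint would pass 70% of its speed; a pose out of reach is approached as far as the arm can. A call is refused whole if a number of a shift passes 5 or a number of a turn 8.59, either way. A call with a gripper value outside its range is refused whole. "gripper" is the opening, from 0 (shut) to 1 (fully open), set as the call begins (left out, the last holds). The fingers move at their own pace and stop on an object; the grip force is fixed at half the most. Time passes only in rows, so rows that do not move let the fingers close. It gives the time, the measured TCP pose, the force and the opening at its end, in the units of the state.
- get_obs(): the state, without advancing time (a new reading comes with each control period).
- get_image(name): name is "scene" or "top" or "wrist"; returns the picture (480x640x3 uint8, red, green, blue); there is no depth.
- camera_params(name): a dict with "K" (3x3 intrinsics, pixels), "rvec" (rotation vector, rad) and "tvec" (3), from world to camera coordinates, as OpenCV has them; the wrist camera has in their place "T_tool_cam" (4x4, takes a point from camera to tool coordinates, whose origin is the TCP and whose axes are the tool frame's). Camera axes: x right, y down, z forward; pixel columns grow to the right and rows downward; lengths in mm; the calibration is good to about 2 mm. A picture is of the moment at which its call begins: read the wrist's pose just before it. camera_params takes no time and is no camera call.
- close_job(): hands the job in, once; it reports no verdict.
The state is a dict: "t": time; "qpos": joint angles; "qvel": joint speeds; "joint_torque": joint torques, N m; "ee_pos": TCP position; "orientation": TCP orientation; "ft_force": force on the tool from outside, world axes, zero at the start; "moment": the same for the moment, N m; "width": finger opening in mm.
Only numpy, scipy, OpenCV 4.12 (cv2) and the standard library are available. Lean on these libraries where they do the work, as an engineer would, in place of code of your own. Each camera call takes 0.05 s, during which the arm holds its last target.

TASK

Get the square clay tile ready for scribing: push it along the board until it lies flat against the long rail at the far side, and push the sliding wooden block along its slot until the tile is trapped snugly between the block and the end stop. Only push: the tile must never be lifted or tipped up. Leave everything else standing where it is.

Things in the scene. Friction and masses are not known exactly. Their poses are not given: they have to be found in the camera images.
- fixture: Fixed plywood board, 260 (x) x 400 (y) x 12 mm, flat on the table; place and yaw vary. Origin: centre of its underside; x points away from the robot, y left, z up. On its top are a long rail along the far edge and an end stop at the left; the tile's seat is the corner between them. Seated, the tile's centre is at x = 50, y = 100 mm
- rail_face (a point): Middle of the long rail's flat face (fixture x = 100, y = 0, z = 23 mm). The rail is a wooden bar along the board's whole far edge, 30 mm wide, 22 mm high above the board; its face looks to the fixture's -x
- stop_face (a point): Middle of the end stop's flat face (fixture x = 40, y = 150, z = 23 mm). The stop is a wooden bar 30 mm wide, 22 mm high above the board, reaching from fixture x = -20 to 100 mm; its face looks to the fixture's -y
- tile: The square terracotta tile, 100 x 100 x 15 mm, about 0.3 kg, loose on the fixture's board, turned by up to 0.35 rad from square, between block and end stop. Origin: centre of its underside; x and y along its sides, z up. It slides on the board when pushed with about 1 to 3 N. Pushed at one point it may turn or stay askew at the rail; two spread fingertips square it up
- block (a joint): Travel (m) of the dark wooden block along the fixture's +y, towards the end stop. It is 90 mm (fixture x 5 to 95) x 35 mm (y) x 30 mm high above the board, guided by a dark slot; it cannot turn or lift, has 1.5 N of friction and stays where left. At 0 its face towards the tile is at fixture y = -115 mm; it touches the seated tile at 0.165; the slot ends at 0.19. Starts at 0 to 0.04
- block_push (a point): Middle of the block's outer face (the one turned away from the tile and end stop), at half its height, 27 mm above the table: push here along the fixture's +y
- round_tile: Bystander: small round terracotta disc, diameter 56, 12 mm thick, loose on the near left part of the board. Origin: centre of its underside
- jar: Bystander: small lidded jar, diameter 44, 55 mm high, standing loose on the near right part of the board. Origin: centre of its underside
- bowl_a: Bystander: plaster bowl, diameter 140, 65 mm high, on the table beside the board. Origin: centre of its underside
- bowl_b: Bystander: white ceramic bowl, diameter 140, 65 mm high, on the table beside the board. Origin: centre of its underside
- cup: Bystander: ceramic cup, diameter 80, 85 mm high, on the table to the right. Origin: centre of its underside
- spatula: Bystander: wooden-handled spatula lying on the table to the left. Origin: its underside, x along its length
Mind the look-alikes: they are no part of the job. What is shaped like the tile but blue or yellow is not meant.

How it is judged:
By the outcome, as a careful person would: the job done as asked, in the order asked, and still so for the second after the job is handed in, with the robot touching nothing.
It also fails if it takes over 48 s, if anything falls off the work surface, if the arm or the gripper's body presses on something with over 40 N, if the wrist force passes 120 N, or if a joint passes its speed limit or range.

## Working session

There is one attempt and no reset: what is moved stays moved. The work goes in short steps, Python scripts to look and compute and a tool call to move; the robot and the scene stay as the last step left them, time stands still between calls to the robot, and variables do not carry over. Pictures are saved under pics/ and viewed, and the job is handed in when it is done.

Besides the shell and the picture viewer there is one more tool, called by a JSON object that holds its "api" and its "payload", one argument or row to a line. arm_command: Moves the arm, as the interface text tells. Its arguments: {"type":"object","properties":{"increments":{"type":"array","items":{"type":"array"}},"gripper":{"type":"number"}},"required":["increments"]}

```bash
mkdir -p pics; ls
python3 - <<'E'
from workcell import *
import cv2
for n in ("scene","top"):
    im=get_image(n); cv2.imwrite(f"pics/{n}0.png",im[:,:,::-1])
    p=camera_params(n); print(n,p)
print(get_obs())
E
```

```text
pics
scene {'K': array([[591.46645691,   0.        , 325.88405735],
       [  0.        , 591.46645691, 232.99242943],
       [  0.        ,   0.        ,   1.        ]]), 'rvec': array([ 0.66470863,  2.72817159, -0.98943375]), 'tvec': array([ 466.34490723, -154.60392793, 1589.01522015])}
top {'K': array([[438.67672063,   0.        , 311.97348634],
       [  0.        , 438.67672063, 239.90106853],
       [  0.        ,   0.        ,   1.        ]]), 'rvec': array([ 2.15117691, -2.12278667,  0.24527464]), 'tvec': array([-27.68312998, 533.3809432 , 901.56697597])}
{'t': 0.1, 'qpos': array([-1.29599327e+00,  4.23771707e-01,  1.63059134e+00, -1.94517213e-05,
        1.08862495e+00, -1.90083701e-02]), 'qvel': array([ 0.00131494, -0.00219621, -0.00231092,  0.00040007,  0.0002012 ,
       -0.00017391]), 'joint_torque': array([ 3.53831401e-04, -5.45613241e+01, -2.74325252e+01,  6.45369175e-02,
        1.87998754e-02, -2.05635905e-05]), 'ee_pos': array([ 180.87986982, -597.72961962,  221.98362926]), 'orientation': array([-2.52201792e+00,  1.87183208e+00,  1.75092501e-03]), 'ft_force': array([ 0.4801215 , -0.48051519,  0.32482365]), 'moment': array([ 0.0617892 ,  0.02845741, -0.00558257]), 'width': 87.60605681182328}
```

View pics/scene0.png

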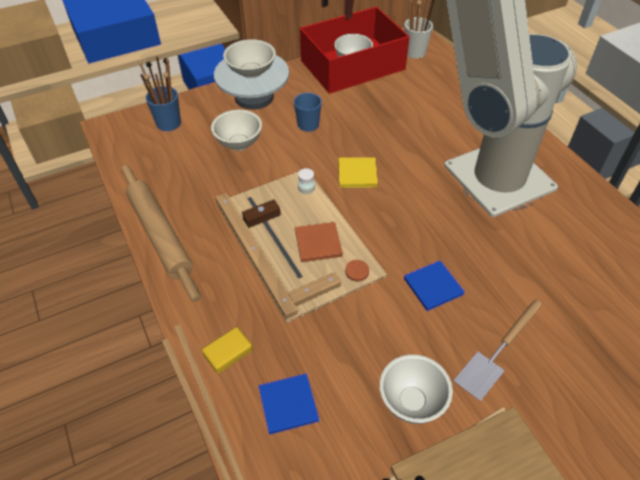

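View pics/top0.png

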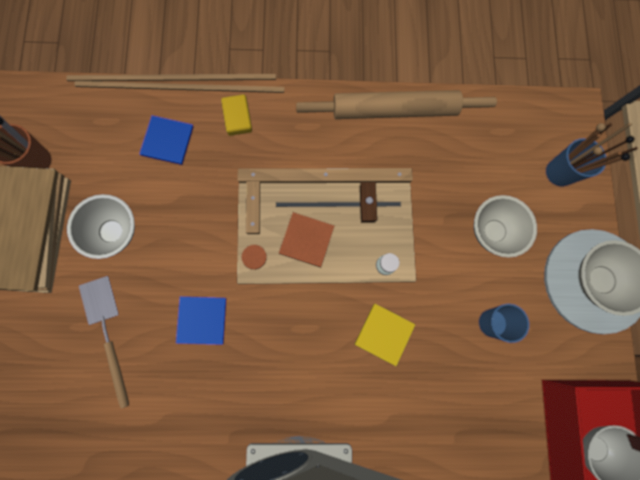

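Top view: the board spans (237..415, 169..283). The terracotta square at (307,239) matches the tile. Look-alikes are the round disc (254,257), blue squares (167,140) and (201,320), and yellow squares (236,114) and (385,335). The block is at (369,202), the stop at (253,207) and the jar at (388,263).

```bash
cat > h.py <<'E'
import numpy as np, cv2
from workcell import *
def ray(name,uv,z):
    p=camera_params(name); R,_=cv2.Rodrigues(np.array(p['rvec'])); t=np.array(p['tvec']).reshape(3)
    d=np.linalg.inv(p['K'])@np.array([uv[0],uv[1],1.]); C=-R.T@t; w=R.T@d
    return C+w*(z-C[2])/w[2]
def raywrist(uv,z,pos,ori):
    p=camera_params('wrist'); R,_=cv2.Rodrigues(np.array(ori)); T=np.array(p['T_tool_cam'])
    d=np.linalg.inv(p['K'])@np.array([uv[0],uv[1],1.]); C=R@T[:3,3]+pos; w=R@T[:3,:3]@d
    return C+w*(z-C[2])/w[2]
def proj(name,X):
    p=camera_params(name); return cv2.projectPoints(np.array(X,float).reshape(-1,3),np.array(p['rvec']),np.array(p['tvec']),p['K'],None)[0].reshape(-1,2)
E
python3 - <<'E'
from h import *
im=cv2.imread('pics/top0.png'); c=im[155:295,225:425]
cv2.imwrite('pics/topcrop.png',cv2.resize(c,None,fx=4,fy=4,interpolation=cv2.INTER_CUBIC))
hsv=cv2.cvtColor(im,cv2.COLOR_BGR2HSV)
for u,v in [(307,239),(254,257),(280,270),(280,310),(369,190),(340,205),(253,210),(300,175)]: print(u,v,hsv[v,u])
m=cv2.inRange(hsv,(0,140,100),(10,255,255)); m[:160]=0;m[290:]=0;m[:,:230]=0;m[:,420:]=0
for q in cv2.findContours(m,cv2.RETR_EXTERNAL,cv2.CHAIN_APPROX_NONE)[0]:
    if cv2.contourArea(q)<60: continue
    r=cv2.minAreaRect(q); z=27 if cv2.contourArea(q)>1000 else 24
    print(r); B=cv2.boxPoints(r); print(np.array([ray('top',b,z) for b in B]).round(1), ray('top',r[0],z).round(1))
E
```

```text
307 239 [  9 155 146]
254 257 [  9 155 148]
280 270 [ 18  87 175]
280 310 [ 13 144 138]
369 190 [ 12 142  79]
340 205 [ 0  3 76]
253 210 [ 16 109 155]
300 175 [ 16 108 151]
((253.75003051757812, 256.7500305175781), (21.920310974121094, 22.62741470336914), 45.0)
[[497.9 141.4  24. ]
 [534.4 107.5  24. ]
 [500.1  72.1  24. ]
 [464.  106.1  24. ]] [499.  106.8  24. ]
((306.300048828125, 239.1000213623047), (43.00697326660156, 42.37451934814453), 18.43494987487793)
[[509.1  50.8  27. ]
 [601.4  22.8  27. ]
 [571.7 -69.4  27. ]
 [480.2 -39.8  27. ]] [540.1  -8.8  27. ]
```

View pics/topcrop.png

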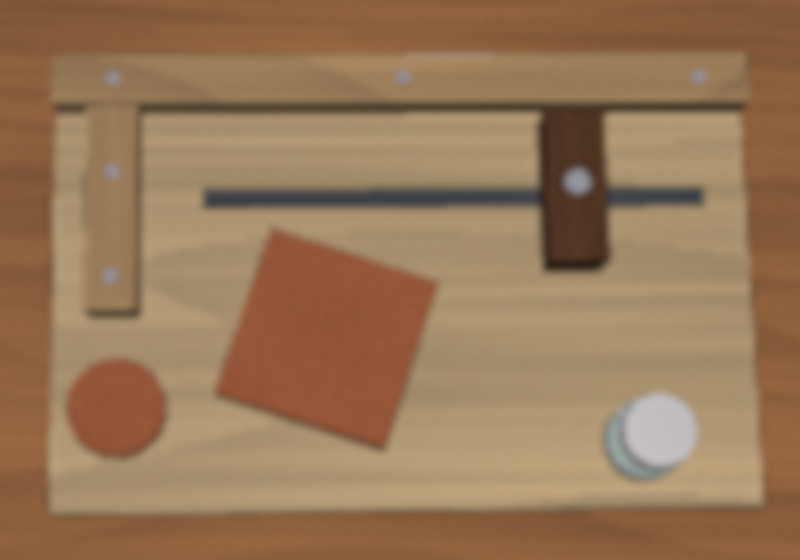

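The crop confirms the square terracotta tile, with corners (272,229), (438,284), (384,449) and (216,393) in crop pixels. The jar, disc, block, rail and stop are all clear. Next I fix the fixture frame.

Run:
```python
from h import *
def P(x,y,z): return ray('top',(x/4+225-.4,y/4+155-.4),z)
N={'railL':(52,58,34),'railR':(747,53,34),'faceL':(54,104,34),'faceR':(747,103,34),'nearL':(50,514,12),'nearR':(765,505,12),
'stopfar':(138,107,34),'stopnear':(138,311,34),'blkLf':(541,110,42),'blkLn':(545,264,42),'blkRn':(607,262,42),'blkRf':(603,108,42),
't1':(272,229,27),'t2':(438,284,27),'t3':(384,449,27),'t4':(216,393,27),'slotL':(204,198,12),'slotR':(703,196,12),'jartop':(661,430,67),'disc':(116,409,24)}
W={k:P(*v) for k,v in N.items()}
for k,v in W.items(): print(k,v.round(1))
d=np.zeros(2)
F={'railL':(130,200),'railR':(130,-200),'faceL':(100,200),'faceR':(100,-200),'nearL':(-130,200),'nearR':(-130,-200),'stopfar':(100,150),'stopnear':(-20,150)}
A=np.array([F[k] for k in F],float); B=np.array([W[k][:2] for k in F])
a,b=A-A.mean(0),B-B.mean(0); yaw=np.arctan2((a[:,0]*b[:,1]-a[:,1]*b[:,0]).sum(),(a*b).sum())
R=np.array([[np.cos(yaw),-np.sin(yaw)],[np.sin(yaw),np.cos(yaw)]]); t=B.mean(0)-R@A.mean(0)
print('yaw',yaw,'t',t); print('res',(B-(A@R.T+t)).round(1).tolist())
for k in W: print(k,(R.T@(W[k][:2]-t)).round(1))
print(camera_params('wrist'))
im=get_image('wrist'); cv2.imwrite('pics/w0.png',im[:,:,::-1])
```

```text
railL [698.1 149.3  34. ]
railR [ 710.5 -249.2   34. ]
faceL [670.8 147.1  34. ]
faceR [ 680.3 -248.1   34. ]
nearL [441.4 142.5  12. ]
nearR [ 451.7 -256.3   12. ]
stopfar [670.1  99.8  34. ]
stopnear [552.2  95.9  34. ]
blkLf [ 670.7 -128.1   42. ]
blkLn [ 581.2 -129.3   42. ]
blkRn [ 583. -164.   42.]
blkRf [ 672.7 -163.4   42. ]
t1 [602.2  22.8  27. ]
t2 [572.1 -71.   27. ]
t3 [478.3 -41.1  27. ]
t4 [508.1  52.1  27. ]
slotL [623.7  62.3  12. ]
slotR [ 630.8 -226.5   12. ]
jartop [ 485.4 -186.6   67. ]
disc [498.8 107.1  24. ]
yaw 0.027394723179181516 t [575.4245969  -53.31821361]
res [[-1.8, -0.8], [-0.4, 0.5], [0.9, -2.3], [-0.6, 2.4], [1.4, -0.5], [0.8, 0.5], [-1.2, 0.4], [0.9, -0.1]]
railL [128.1 199.2]
railR [ 129.7 -199.5]
faceL [100.8 197.7]
faceR [  99.5 -197.6]
nearL [-128.6  199.4]
nearR [-129.2 -199.6]
stopfar [ 98.8 150.4]
stopnear [-19.1 149.8]
blkLf [ 93.2 -77.4]
blkLn [  3.7 -76.1]
blkRn [   4.5 -110.9]
blkRf [  94.2 -112.7]
t1 [28.9 75.4]
t2 [ -3.8 -17.6]
t3 [-96.8  14.9]
t4 [-64.4 107.2]
slotL [ 51.4 114.2]
slotR [  50.6 -174.6]
jartop [ -93.7 -130.8]
disc [-72.2 162.5]
{'K': array([[388.44202446,   0.        , 324.43935199],
       [  0.        , 388.44202446, 241.20281807],
       [  0.        ,   0.        ,   1.        ]]), 'T_tool_cam': array([[ 9.99998368e-01, -1.02325536e-03,  1.48881535e-03,
        -4.31834188e-01],
       [ 5.69672141e-04,  9.60684988e-01,  2.77640106e-01,
        -7.59218056e+01],
       [-1.71437928e-03, -2.77638805e-01,  9.60684004e-01,
        -1.62820963e+02],
       [ 0.00000000e+00,  0.00000000e+00,  0.00000000e+00,
         1.00000000e+00]])}
```

{"api": "arm_command", "payload": {
  "increments": [
    [[0, 0, 0], 7],
    [[0, 0, 0], 7],
    [[0, 0, 0], 7],
    [[0, 0, 0], 7],
    [[0, 0, 0], 7]
  ],
  "gripper": 0.7
}}

```text
t: 0.65
ee_pos: [180.6, -596.6, 220.2]
orientation: [-1.814, 2.563, 0.007]
ft_force: [-0.3, -0.6, -0.1]
width: 61.1
```

```bash
cat >> h.py <<'E'
YAW=0.0274; FT=np.array([575.4,-53.3])
RF=np.array([[np.cos(YAW),-np.sin(YAW)],[np.sin(YAW),np.cos(YAW)]])
def f2w(p): return RF@np.array(p,float)+FT
def w2f(p): return RF.T@(np.array(p)[:2]-FT)
def plan(fx,fy,z,head=None):
    o=get_obs(); R,_=cv2.Rodrigues(np.array(o['orientation'])); p=np.array(o['ee_pos'])
    h=np.degrees(np.arctan2(R[1,0],R[0,0]))
    tgt=np.r_[f2w((fx,fy)),z]; d=R.T@(tgt-p)
    print('t',round(o['t'],2),'fix',w2f(p).round(1),'z',round(p[2],1),'head rel fixture -y',round(h+90-np.degrees(YAW),2),'w',round(o['width'],1),'F',np.round(o['ft_force'],1))
    print('tool shift cm',(d/10).round(2), 'turn', None if head is None else round(h+90-np.degrees(YAW)-head,2))
E
python3 -c "
from h import *
plan(-114,73,120,-19.45)"
```

```text
t 0.65 fix [-409.6 -532.2] z 220.2 head rel fixture -y -21.0 w 61.1 F [-0.3 -0.6 -0.1]
tool shift cm [-67.06  -5.93  10.27] turn -1.55
```

{"api": "arm_command", "payload": {
  "increments": [
    [[-4.5, -0.4, 0.3], -1.5],
    [[-4.5, -0.4, 0.3], 0],
    [[-4.5, -0.4, 0.3], 0],
    [[-4.5, -0.4, 0.3], 0],
    [[-4.5, -0.4, 0.3], 0],
    [[-4.5, -0.4, 0.3], 0],
    [[-4.5, -0.4, 0.3], 0],
    [[-4.5, -0.4, 0.3], 0],
    [[-4.5, -0.4, 0.3], 0],
    [[-4.5, -0.4, 0.3], 0],
    [[-4.5, -0.4, 0.3], 0],
    [[-4.5, -0.4, 0.3], 0],
    [[-4.5, -0.4, 0.3], 0],
    [[-4.5, -0.4, 0.3], 0]
  ]
}}

```text
t: 2.05
ee_pos: [437.6, 0.9, 177.6]
orientation: [-1.829, 2.551, -0.0]
ft_force: [0.6, 0.0, 1.0]
width: 61.3
```

```bash
python3 -c "
from h import *
plan(-114,73,120,-19.45)"
```

```text
t 2.05 fix [-136.2   57.9] z 177.6 head rel fixture -y -20.29 w 61.3 F [0.6 0.  1. ]
tool shift cm [-2.18 -1.55  5.76] turn -0.84
```

{"api": "arm_command", "payload": {
  "increments": [
    [[-1.1, -0.8, 1.5], -0.8],
    [[-1.1, -0.8, 2], 0],
    [[0, 0, 2], 0],
    [[0, 0, 0], 0]
  ]
}}

```text
t: 2.45
ee_pos: [463.3, 24.1, 121.3]
orientation: [-1.858, 2.526, -0.002]
ft_force: [0.2, -0.6, 0.2]
width: 61.6
```

Run:
```python
from h import *
plan(-114,73,18,-19.45)
o=get_obs(); im=get_image('wrist')[:,:,::-1]; cv2.imwrite('pics/w1.png',im)
im=get_image('top')[:,:,::-1]; cv2.imwrite('pics/t1.png',cv2.resize(im[130:330,200:440],None,fx=3,fy=3))
```

```text
t 2.45 fix [-109.9   80.4] z 121.3 head rel fixture -y -18.89 w 61.6 F [ 0.2 -0.6  0.2]
tool shift cm [ 0.87  0.19 10.32] turn 0.56
```

View pics/w1.png

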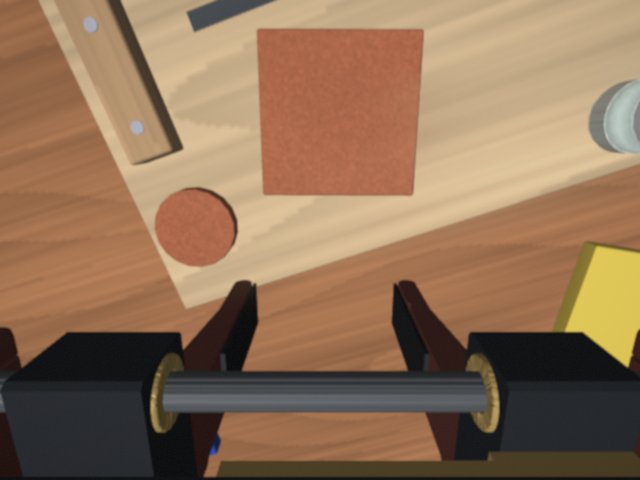

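The wrist view shows the tile's near edge level at v≈194, u 264–413. The fingertips are at u≈247 and 405 and the disc at (195,227), clear of the descent. I shift right slightly and go down.

{"api": "arm_command", "payload": {
  "increments": [
    [[0.5, 0.1, 3], 0.5],
    [[0.4, 0.1, 3], 0],
    [[0, 0, 2.5], 0],
    [[0, 0, 1], 0],
    [[0, 0, 0], 0]
  ]
}}

```text
t: 3.05
ee_pos: [466.4, 13.9, 31.8]
orientation: [-1.834, 2.528, -0.016]
ft_force: [0.2, 0.3, -0.4]
width: 61.4
```

Run:
```python
from h import *
plan(-104,69.5,18,-19.45)
im=get_image('wrist')[:,:,::-1]; cv2.imwrite('pics/w2.png',im)
```

```text
t 3.05 fix [-107.1   70.2] z 31.8 head rel fixture -y -19.65 w 61.4 F [ 0.2  0.3 -0.4]
tool shift cm [-0.03 -0.29  1.39] turn -0.2
```

View pics/w2.png

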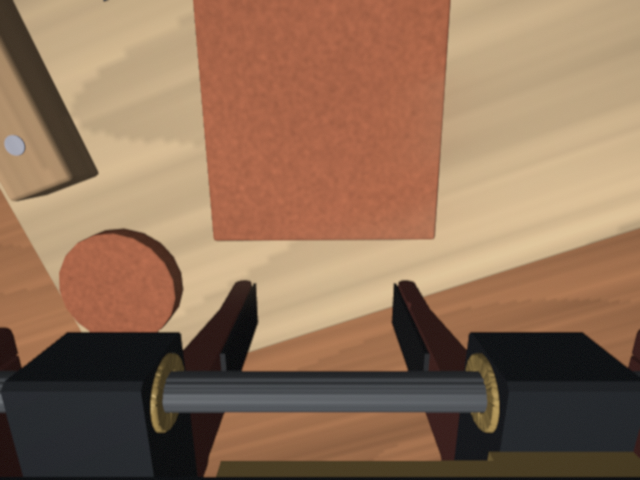

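{"api": "arm_command", "payload": {
  "increments": [
    [[0, 0, 0.8], 0],
    [[0, 0, 0.4], 0],
    [[0, -0.4, 0.2], 0],
    [[0, -0.5, 0], 0],
    [[0, -0.5, 0], 0],
    [[0, 0, 0], 0]
  ]
}}

```text
t: 3.7
ee_pos: [484.5, 9.2, 21.6]
orientation: [-1.831, 2.523, -0.023]
ft_force: [0.5, -0.1, 0.5]
width: 61.3
```

Run:
```python
from h import *
plan(-95,66,18,-19.45)
```

```text
t 3.7 fix [-89.1  65. ] z 21.6 head rel fixture -y -19.63 w 61.3 F [ 0.5 -0.1  0.5]
tool shift cm [0.11 0.59 0.34] turn -0.18
```

{"api": "arm_command", "payload": {
  "increments": [
    [[0, -0.5, 0.2], -1],
    [[0, -0.5, 0.1], -2],
    [[0, -0.5, 0], -2],
    [[0, -0.5, 0], -2],
    [[0.1, -0.5, 0], -2],
    [[0.1, -0.5, 0], -2],
    [[0.1, -0.5, 0], -2],
    [[0, 0, 0], 0]
  ]
}}

```text
t: 4.5
ee_pos: [512.6, -2.4, 17.6]
orientation: [-2.13, 2.295, -0.01]
ft_force: [0.2, 0.6, -0.2]
width: 61.2
```

Run:
```python
from h import *
plan(-10,45,18,0)
im=get_image('wrist')[:,:,::-1]; cv2.imwrite('pics/w3.png',im)
```

```text
t 4.5 fix [-61.3  52.6] z 17.6 head rel fixture -y -5.85 w 61.2 F [ 0.2  0.6 -0.2]
tool shift cm [ 0.23 -5.19  0.02] turn -5.85
```

View pics/w3.png

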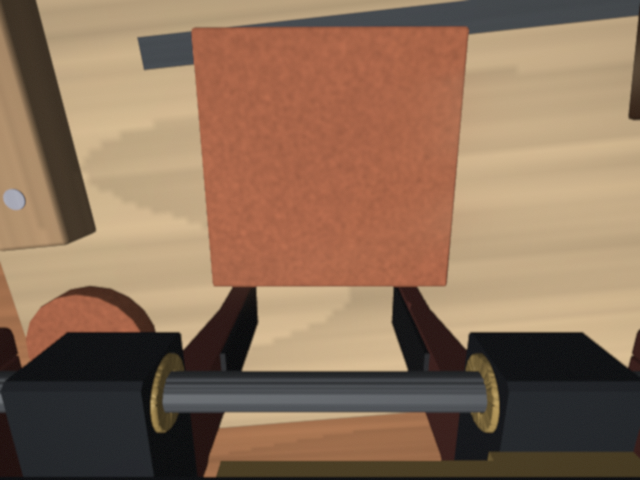

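The tile has turned with the fingers. Its edge at v≈286 is flush on both tips, at u 213–447. I keep pushing.

{"api": "arm_command", "payload": {
  "increments": [
    [[0, -0.5, 0], -2],
    [[0, -0.5, 0], -2],
    [[0, -0.5, 0], -1.5],
    [[0, -0.6, 0], 0],
    [[0, -0.6, 0], 0],
    [[0, -0.6, 0], 0],
    [[0, -0.5, 0], 0],
    [[0, -0.3, 0], 0],
    [[0, 0, 0], 0]
  ]
}}

```text
t: 5.45
ee_pos: [552.9, -2.2, 17.0]
orientation: [-2.239, 2.195, -0.004]
ft_force: [-3.3, -0.3, 2.3]
width: 61.8
```

Run:
```python
from h import *
plan(-10,47,18,0)
im=get_image('wrist')[:,:,::-1]; cv2.imwrite('pics/w4.png',im)
```

```text
t 5.45 fix [-21.1  51.7] z 17.0 head rel fixture -y -0.44 w 61.8 F [-3.3 -0.3  2.3]
tool shift cm [ 0.46 -1.11 -0.09] turn -0.44
```

View pics/w4.png

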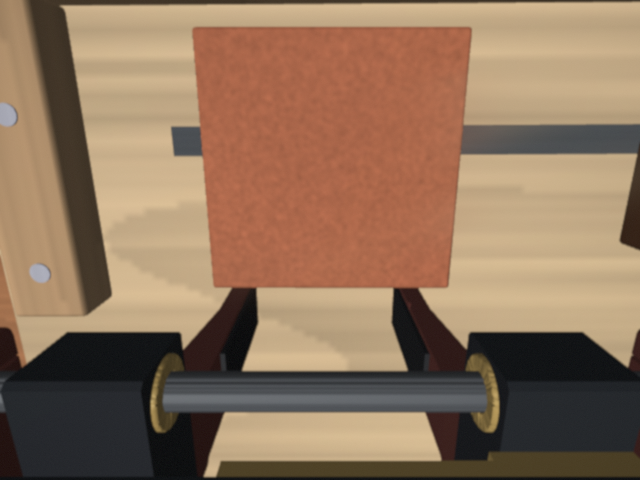

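The tile is square, with about 10 mm left to the rail (shadow line at v≈5). I push slowly, watching the force.

{"api": "arm_command", "payload": {
  "increments": [
    [[0, -0.4, 0], -0.4],
    [[0, -0.4, 0], 0],
    [[0, -0.4, 0], 0],
    [[0, -0.3, 0], 0]
  ]
}}

```text
t: 5.9
ee_pos: [563.3, -1.8, 16.5]
orientation: [2.25, -2.19, -0.008]
ft_force: [-14.9, -1.3, 11.9]
width: 61.3
```

Run:
```python
from h import *
plan(-10,47,18,0)
```

```text
t 5.9 fix [-10.7  51.8] z 16.5 head rel fixture -y -0.01 w 61.3 F [-14.9  -1.3  11.9]
tool shift cm [ 0.48 -0.07 -0.15] turn -0.01
```

{"api": "arm_command", "payload": {
  "increments": [
    [[0, -0.2, -0.1], 0],
    [[0, -0.2, -0.1], 0],
    [[0, 0, 0], 0]
  ]
}}

```text
t: 6.2
ee_pos: [563.1, -1.6, 16.9]
orientation: [2.245, -2.186, -0.02]
ft_force: [-0.8, -0.7, 0.5]
width: 61.4
```

Run:
```python
from h import *
plan(-10,47,18,0)
im=get_image('wrist')[:,:,::-1]; cv2.imwrite('pics/w5.png',im)
im=get_image('top')[:,:,::-1]; cv2.imwrite('pics/t5.png',cv2.resize(im[155:295,225:425],None,fx=4,fy=4,interpolation=cv2.INTER_CUBIC))
```

```text
t 6.2 fix [-10.9  52. ] z 16.9 head rel fixture -y -0.07 w 61.4 F [-0.8 -0.7  0.5]
tool shift cm [ 0.5  -0.09 -0.11] turn -0.07
```

View pics/w5.png

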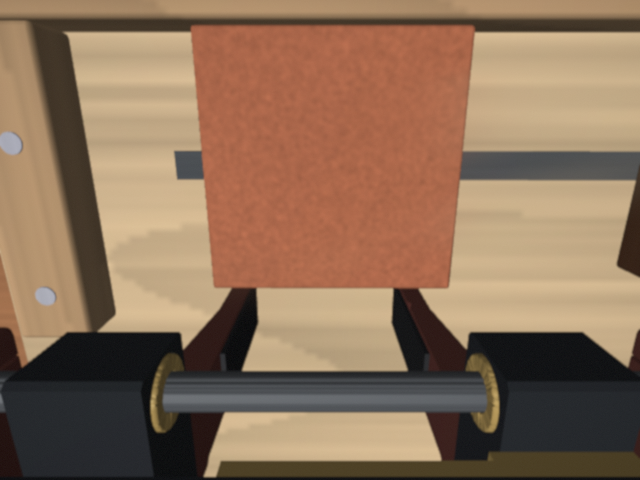

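The tile's far edge (v≈26) meets the rail along its full width, u 192–473. I retract, rise and move behind the block with the gripper shut.

{"api": "arm_command", "payload": {
  "increments": [
    [[0, 1, 0], 0],
    [[0, 2, 0], 0],
    [[0, 0, -4], 0],
    [[0, 0, -4.5], 0],
    [[1, 0, -2], 0],
    [[4.5, -1, 0], 0],
    [[4.5, -3, 0], 0],
    [[4.5, -4, 0], 0],
    [[4.5, -4, 0], 0],
    [[1.5, 0, 0], 0],
    [[0, 0, 0], 0]
  ],
  "gripper": 0
}}

```text
t: 7.4
ee_pos: [649.3, -191.8, 129.2]
orientation: [-2.252, 2.184, -0.011]
ft_force: [0.1, -0.2, -0.4]
width: 0.3
```

Run:
```python
from h import *
plan(50,-151,27,0)
im=get_image('wrist')[:,:,::-1]; cv2.imwrite('pics/w6.png',im)
im=get_image('scene')[:,:,::-1]; cv2.imwrite('pics/s6.png',cv2.resize(im[150:330,190:420],None,fx=3,fy=3,interpolation=cv2.INTER_CUBIC))
```

```text
t 7.4 fix [  70.1 -140.5] z 129.2 head rel fixture -y 0.2 w 0.3 F [ 0.1 -0.2 -0.4]
tool shift cm [ 1.03  2.09 10.21] turn 0.2
```

View pics/w6.png

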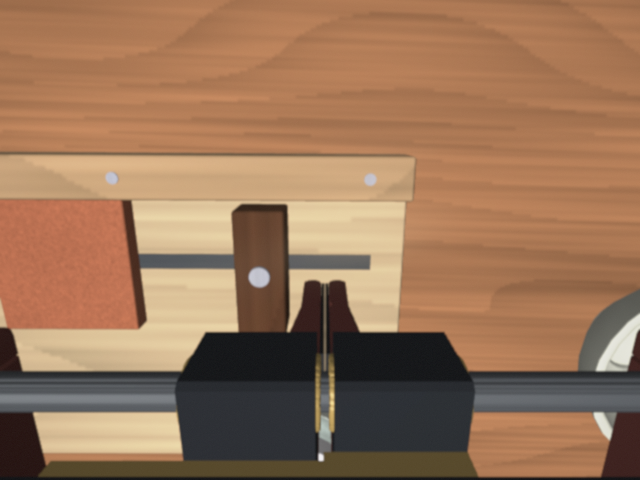

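View pics/s6.png

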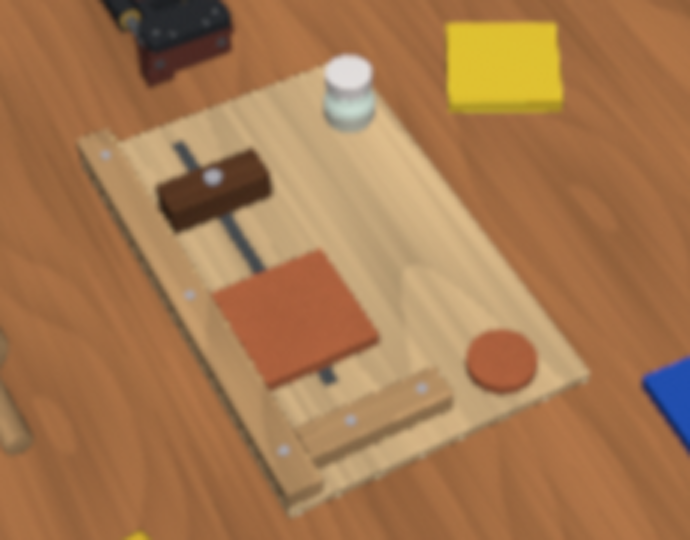

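The tile lies along the rail. The block and fingertips (325,290) are clear, with the fingers to the right of the block. I descend behind it.

{"api": "arm_command", "payload": {
  "increments": [
    [[0.6, 1.2, 0], 0.2],
    [[0.6, 0.9, 0], 0],
    [[0, 0, 4], 0],
    [[0, 0, 3.5], 0],
    [[0, 0, 1.5], 0],
    [[0, 0, 0], 0]
  ]
}}

```text
t: 8.1
ee_pos: [622.2, -198.2, 39.4]
orientation: [-2.256, 2.18, -0.009]
ft_force: [-0.2, 0.6, 0.5]
width: 0.7
```

Run:
```python
from h import *
plan(50,-130,27,0)
```

```text
t 8.1 fix [  42.8 -146.1] z 39.4 head rel fixture -y 0.38 w 0.7 F [-0.2  0.6  0.5]
tool shift cm [-1.61 -0.72  1.24] turn 0.38
```

{"api": "arm_command", "payload": {
  "increments": [
    [[0, -0.4, 0.8], 0.3],
    [[0, -0.3, 0.5], 0],
    [[-0.4, 0, 0], 0],
    [[-0.5, 0, 0], 0],
    [[-0.5, 0, 0], 0],
    [[-0.5, 0, 0], 0],
    [[-0.5, 0, 0], 0],
    [[0, 0, 0], 0]
  ]
}}

```text
t: 8.9
ee_pos: [632.0, -172.0, 31.0]
orientation: [-2.248, 2.183, -0.019]
ft_force: [0.3, 0.1, -0.3]
width: 0.4
```

Run:
```python
from h import *
plan(50,0,27,0)
im=get_image('wrist')[:,:,::-1]; cv2.imwrite('pics/w7.png',im)
```

```text
t 8.9 fix [  53.4 -120.3] z 31.0 head rel fixture -y 0.12 w 0.4 F [ 0.3  0.1 -0.3]
tool shift cm [-12.03   0.32   0.36] turn 0.12
```

View pics/w7.png

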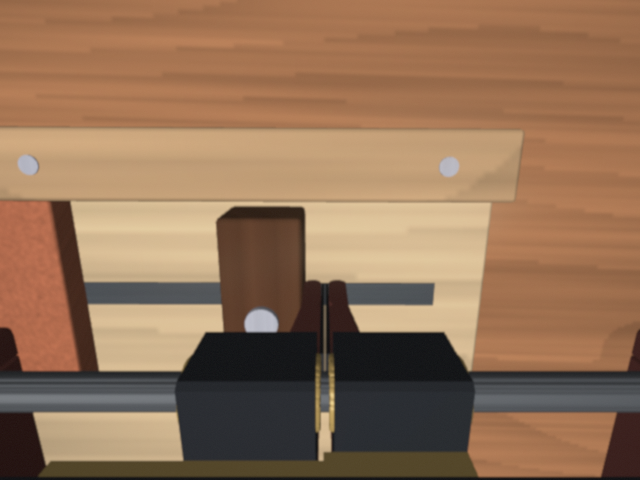

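{"api": "arm_command", "payload": {
  "increments": [
    [[-0.5, 0.1, 0.2], 0],
    [[-0.5, 0.1, 0.2], 0],
    [[-0.7, 0, 0], 0],
    [[-0.7, 0, 0], 0],
    [[-0.7, 0, 0], 0],
    [[-0.7, 0, 0], 0],
    [[-0.7, 0, 0], 0],
    [[-0.7, 0, 0], 0],
    [[-0.7, 0, 0], 0],
    [[-0.5, 0, 0], 0]
  ]
}}

```text
t: 9.95
ee_pos: [629.1, -104.1, 27.2]
orientation: [-2.247, 2.183, -0.024]
ft_force: [0.5, -1.6, 0.4]
width: 0.3
```

Run:
```python
from h import *
plan(50,5,27,0)
im=get_image('wrist')[:,:,::-1]; cv2.imwrite('pics/w8.png',im)
```

```text
t 9.95 fix [ 52.3 -52.3] z 27.2 head rel fixture -y 0.08 w 0.3 F [ 0.5 -1.6  0.4]
tool shift cm [-5.73  0.22 -0.01] turn 0.08
```

View pics/w8.png

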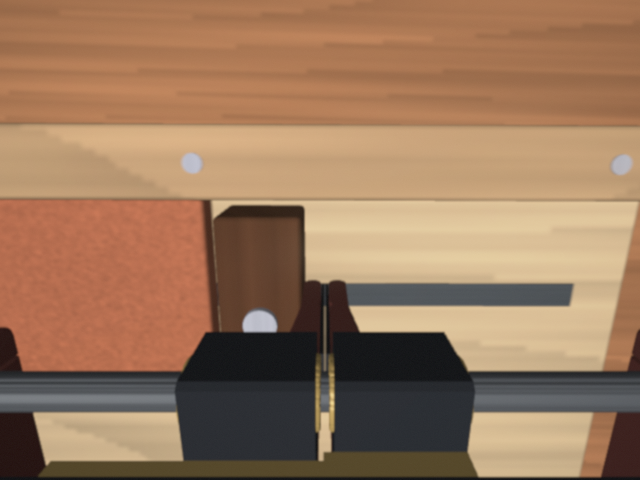

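The block (u 217–305) is about to meet the tile, whose right edge is at u≈212 and still flush to the rail. I keep pushing slowly to the stop.

{"api": "arm_command", "payload": {
  "increments": [
    [[-0.5, 0, 0], 0],
    [[-0.5, 0, 0], 0],
    [[-0.5, 0, 0], 0],
    [[-0.5, 0, 0], 0],
    [[-0.5, 0, 0], 0],
    [[-0.5, 0, 0], 0],
    [[-0.5, 0, 0], 0],
    [[-0.5, 0, 0], 0],
    [[-0.5, 0, 0], 0]
  ]
}}

```text
t: 10.9
ee_pos: [627.8, -56.6, 27.1]
orientation: [-2.247, 2.184, -0.026]
ft_force: [-0.7, -3.5, 1.3]
width: 0.1
```

Run:
```python
from h import *
plan(50,5,27,0)
im=get_image('wrist')[:,:,::-1]; cv2.imwrite('pics/w9.png',im)
```

```text
t 10.9 fix [52.3 -4.8] z 27.1 head rel fixture -y 0.07 w 0.1 F [-0.7 -3.5  1.3]
tool shift cm [-0.98  0.23  0.  ] turn 0.07
```

View pics/w9.png

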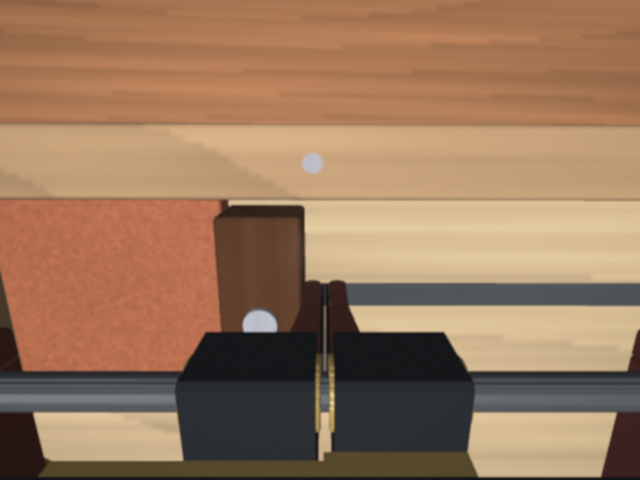

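The tile is moving with the block, still along the rail (tile right edge u≈226). About 10 mm remain.

{"api": "arm_command", "payload": {
  "increments": [
    [[-0.4, 0, 0], 0],
    [[-0.4, 0, 0], 0],
    [[-0.4, 0, 0], 0]
  ]
}}

```text
t: 11.25
ee_pos: [627.6, -46.1, 27.3]
orientation: [-2.252, 2.183, -0.031]
ft_force: [-0.9, -38.5, 1.4]
width: 0.5
```

{"api": "arm_command", "payload": {
  "increments": [
    [[-0.3, 0, 0], 0],
    [[-0.3, 0, 0], 0]
  ]
}}

```text
t: 11.45
ee_pos: [627.6, -46.4, 27.3]
orientation: [2.258, -2.183, 0.041]
ft_force: [-0.1, -19.8, -0.2]
width: 0.5
```

The block is firmly seated. I back off, rise and check from the cameras.

{"api": "arm_command", "payload": {
  "increments": [
    [[1, 0, 0], 0],
    [[2, 0, 0], 0],
    [[0, 0, -4], 0],
    [[0, 0, -4.5], 0],
    [[3, 0, -3], 0],
    [[4, 3, 0], 0],
    [[4, 4.5, 0], 0],
    [[4, 4.5, 0], 0],
    [[2, 4.5, 0], 0],
    [[0, 4.5, 0], 0],
    [[0, 0, 0], 0]
  ]
}}

```text
t: 12.55
ee_pos: [426.2, -239.2, 142.7]
orientation: [-2.258, 2.18, -0.023]
ft_force: [-0.7, -0.0, 0.5]
width: 0.5
```

Run:
```python
from h import *
plan(-50,60,130,0)
im=get_image('top')[:,:,::-1]; cv2.imwrite('pics/t10f.png',im); cv2.imwrite('pics/t10.png',cv2.resize(im[155:295,225:425],None,fx=4,fy=4,interpolation=cv2.INTER_CUBIC))
im=get_image('scene')[:,:,::-1]; cv2.imwrite('pics/s10.png',cv2.resize(im[150:330,190:420],None,fx=3,fy=3,interpolation=cv2.INTER_CUBIC))
```

```text
t 12.55 fix [-154.3 -181.7] z 142.7 head rel fixture -y 0.44 w 0.5 F [-0.7 -0.   0.5]
tool shift cm [-24.1  -10.6    1.18] turn 0.44
```

View pics/t10.png

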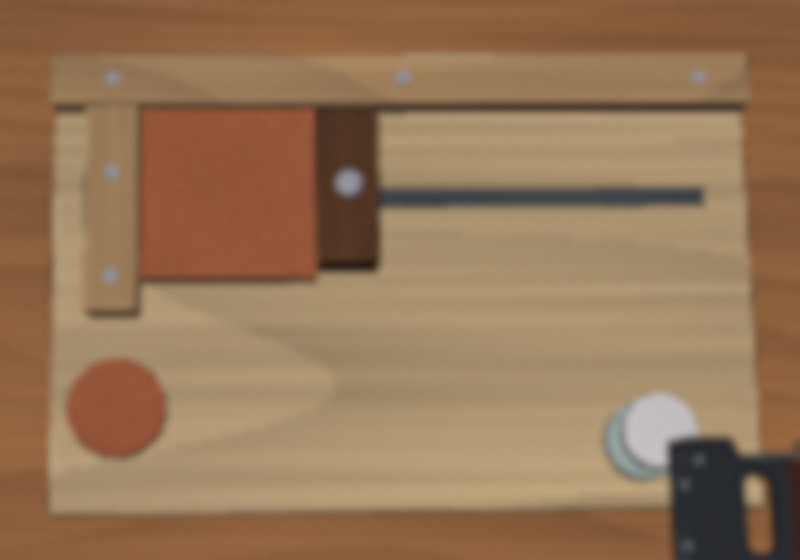

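View pics/s10.png

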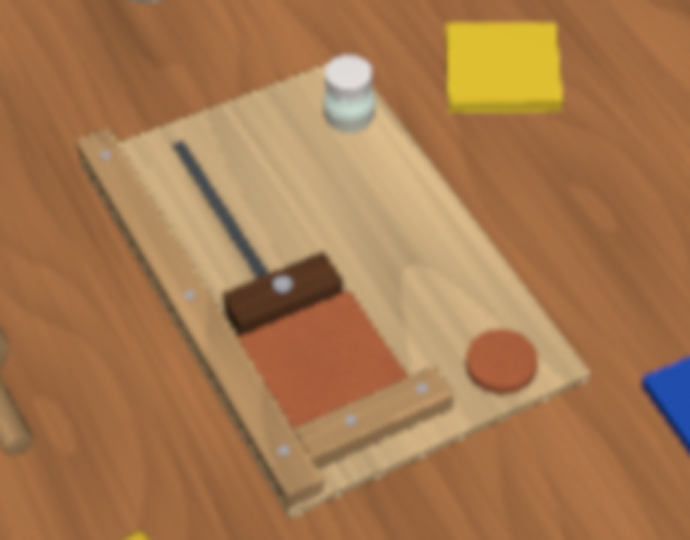

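The tile sits in the corner with the block against it, and the bystanders are unmoved. I check the rail gap close up with the wrist camera.

{"api": "arm_command", "payload": {
  "increments": [
    [[-4.5, -2, 0], 0.4],
    [[-4.5, -3, 0], 0],
    [[-4.5, -3, 0], 0],
    [[-4.5, -3, 0], 0],
    [[-4.5, -3, 0], 0],
    [[-4.5, -1, 0], 0],
    [[-1, 0, 0], 0],
    [[0, 0, 0], 0]
  ]
}}

```text
t: 13.45
ee_pos: [579.9, 41.8, 145.1]
orientation: [-2.246, 2.174, -0.045]
ft_force: [-0.4, -0.4, 0.1]
width: 0.3
```

Run:
```python
from h import *
plan(0,100,130,0)
o=get_obs(); im=get_image('wrist')[:,:,::-1]; cv2.imwrite('pics/w11.png',im)
hsv=cv2.cvtColor(im,cv2.COLOR_BGR2HSV); print(hsv[200,330])
m=cv2.inRange(hsv,(0,140,120),(10,190,255)); m[330:]=0
q=max(cv2.findContours(m,cv2.RETR_EXTERNAL,cv2.CHAIN_APPROX_NONE)[0],key=cv2.contourArea)
r=cv2.minAreaRect(q); B=cv2.boxPoints(r); print(r,cv2.contourArea(q))
for b in cv2.approxPolyDP(q,8,True)[:,0]: print(b, w2f(raywrist(b,27,np.array(o['ee_pos']),o['orientation'])).round(1))
```

```text
t 13.45 fix [ 7.1 95. ] z 145.1 head rel fixture -y 0.26 w 0.3 F [-0.4 -0.4  0.1]
tool shift cm [-0.52  0.75  1.48] turn 0.26
[  9 143 186]
((315.0, 177.0), (136.0, 140.0), 90.0) 16771.0
[245 110] [ 99.1 149. ]
[251 245] [  2.6 149. ]
[310 243] [  4.2 104.6]
[381 219] [22.7 51.8]
[384 135] [82.9 52.1]
[374 117] [94.9 59.6]
```

View pics/w11.png

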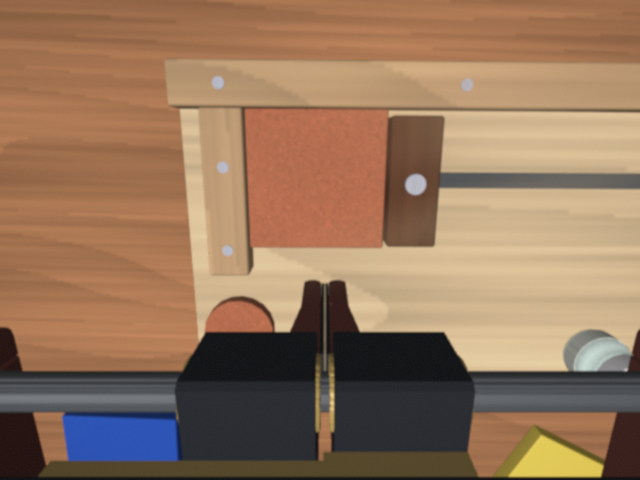

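The close view shows the tile (u 245–388, v 108–247) flush with the rail, the stop and the block. I see no gap or skew. The arm is clear at z = 145 mm, so I hand in.

```bash
python3 -c "
from h import *
print(close_job())"
```

```text
the job is handed in; nothing more can be done
None
```

The tile is seated in the corner between rail and end stop, trapped by the block, and the job was handed in at about 13.5 s of the 48 s allowed.

**What I did:** I pushed the tile with two spread fingertips, lined up with its near edge, turning it square as it moved until it lay flat on the rail (about 15 N on contact). Then I pushed the block with the closed fingers, sliding the tile along the rail until it stopped against the end stop.

**Last checks:**
- **Seating:** The top, scene and wrist views show the tile flush with the rail, stop and block, with no visible gap or skew.
- **Measured position:** In the final wrist view the tile's corner at the rail and stop came out at fixture (99, 149) mm, against (100, 150) expected. Its near edge read x ≈ 3 mm instead of 0. That is slightly more than the 2 mm calibration error; I took it as measurement error.
- **Unreliable readings:** The tile's right-hand corner readings in that view were ragged because of the colour mask, so I judged that side by eye.
- **Surroundings:** The jar and disc look unmoved in the pictures, and the arm was clear at 145 mm when I handed in. I did not compare the bowls, cup and spatula against the first picture; the tool passed above them.
- **Force:** It reached 38.5 N at the fingertips as the block seated. That is close to the 40 N limit, which applies to the arm and gripper body.

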